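Check the charge of the thickest battery pack

TASK

Three cordless-tool battery packs stand on end on the workshop bench; check the charge of the biggest, thickest one: with the fingertips, gently press the round gauge button on its top, keep it down for a good second, then let it come up and move clear. Do not press the latch bar on that pack, and do not shift, tip or lift the pack. Do not touch the other two packs, and leave everything else on the bench where it is.

Things in the scene. Friction and masses are not known exactly. Their poses are not given: they have to be found in the camera images.
- thick_gauge_top (a point): centre of the top of the round charge-gauge button on the thickest battery pack, the button to press: grey, 18 mm across, standing 8 mm above the pack's top face, so 126 mm above the bench, 24 mm towards the pack's +x from the middle of the face; a row of four tiny white windows lies between it and the latch. The point goes down with the button; its axes are the pack's.
- thick_gauge (a joint): how far that button is pressed: 0 m = up, 0.006 m = fully down (2 mm still above the face). Sprung: starts to move at 1.2 N, fully down at about 5 N, then a hard stop; it comes up by itself when let go.
- thick_latch_top (a point): centre of the top of the release latch on the same pack, not to be pressed: a grey bar 10 mm (along the pack's x) by 28 mm, same height as the button and 50 mm from it, at the pack's -x end of the top face. Its axes are the pack's.
- thick_latch (a joint): how far that latch is pressed: 0 m = up, 0.006 m = fully down; sprung like the button.
- thick_pack: the thickest of three cordless-tool battery packs, black with a grey lower shell, loose, about 0.95 kg, 92 mm thick along its y axis. It stands on its end, 80 mm wide along its x axis, 118 mm tall; origin at the centre of the underside, z up. 
- medium_pack: the medium battery pack, loose, 60 mm thick along its y axis. It stands on its end, 80 mm wide along its x axis, 118 mm tall; origin at the centre of the underside, z up. On the top face it has the same round button (24 mm towards its +x from the centre) and latch bar (26 mm towards its -x) as the others, both standing 8 mm above the face. Must not be touched.
- slim_pack: the slimmest battery pack, loose, 42 mm thick along its y axis. It stands on its end, 80 mm wide along its x axis, 118 mm tall; origin at the centre of the underside, z up. On the top face it has the same round button (24 mm towards its +x from the centre) and latch bar (26 mm towards its -x) as the others, both standing 8 mm above the face. Must not be touched.
- glue: bystander: small white glue bottle, 32 mm across, 100 mm tall, loose; origin under its centre
- bit_tube: bystander: clear tube of bits, 30 mm across, 95 mm tall, upright and loose; origin under its centre
- tape_roll: bystander: roll of tape lying flat, 96 mm across, 25 mm high, loose; origin under its centre
- tape_measure: bystander: yellow tape measure, 68 x 34 mm, 66 mm high, loose; origin under its centre
- screwdriver: bystander: screwdriver lying on the bench, 190 mm long along its x axis, loose
- mug: bystander: white mug, 80 mm across, 90 mm tall, loose; origin under its centre
- sanding_block: bystander: cork sanding block, 110 x 65 mm, 35 mm high, loose; origin under its centre

How it is judged (in metres and radians):
On the way:
1. the thickest pack's gauge button is pressed by the fingers, at least 3 mm down, and kept down for 0.8 s (value of joint thick_gauge above 0.003 m and contact force between the fingers and thick_pack above 0.5 N), for 0.8 s.
At the end, for the whole second after the job is handed in: The button and the latch are up again (within 1 mm), all three packs stand upright (within 0.1 rad) and at rest within 15 mm of where they started, and every bystander is within 20 mm of where it started (value of joint each of thick_gauge, thick_latch below 0.001 m and angle between each of thick_pack, medium_pack, slim_pack's own z axis and vertical below 0.1 rad and linear speed of each of thick_pack, medium_pack, slim_pack below 0.02 m/s and distance of each of thick_pack, medium_pack, slim_pack from where it was at the start of the episode below 0.015 m and distance of each of glue, bit_tube, tape_roll, tape_measure, screwdriver, mug, sanding_block from where it was at the start of the episode below 0.02 m); the robot touches nothing.
It fails at once if the button is pressed hard: more than 20 N on the thickest pack (contact force between any of the fingers, the arm and thick_pack above 20 N).
It fails at once if the latch on the thickest pack is pressed (more than 1.5 mm) (value of joint thick_latch above 0.0015 m).
It fails at once if the thickest pack is shifted more than 15 mm, tipped by more than 0.15 rad or lifted by more than 8 mm (distance of thick_pack from where it was at the start of the episode above 0.015 m or angle between thick_pack's own z axis and vertical above 0.15 rad or height (world z) of thick_pack above 0.008 m).
It fails at once if another battery pack is touched (contact force between any of the fingers, the arm and medium_pack above 0.5 N or contact force between any of the fingers, the arm and slim_pack above 0.5 N).
It fails at once if a bystander is moved more than 20 mm (distance of any of glue, bit_tube, tape_roll, tape_measure, screwdriver, mug, sanding_block from where it was at the start of the episode above 0.02 m).
It also fails if it takes over 32 s, if anything falls off the work surface, if the arm or the gripper's body presses on something with over 40 N, if the wrist force passes 120 N, or if a joint passes its speed limit or range.

ROBOT

A 6-joint arm with a two-finger parallel gripper is mounted at the origin on the work surface. World frame = base frame: x ahead of the robot, y to its left, z up, the work surface at z = 0. Lengths are in m, angles in degrees, forces in N, time in s.
With the tool pointing down it reaches from about 0.35 to 0.875 m from the base axis. Payload 4.2 kg.
Tool frame: the origin (TCP) lies where the fingers leave the gripper's body, on its centre line; the fingertips stand 70 mm ahead of it and the grasp point (between the pads) lies 51 mm ahead of it; z points along the fingers, y is the direction in which the jaws open and shut (so a half turn about z gives the same grasp; the last joint's range is limited). The gripper opens to 87 mm and grips with 3 to 60 N. Pads are 19 mm wide; open, the fingers measure 117 mm over their backs; the gripper's body (75 mm by 190 mm) begins 51 mm behind the grasp point.
Start: joints at [-53.766, 22.042, 0.453, 0, -68.411, -14.817], TCP at [0.228, -0.582, 0.292] pointing down, gripper open.
Joint ranges: [-179.83, 179.83], [-69.29, 118.12], [-61.27, 80.66], [-181.25, 117.63], [-171.15, -9.14], [-177.46, 177.46]. Speed limits (degrees/s): [159.86, 159.86, 180, 180, 180, 180].

INTERFACE

Orientations are given as a 3x3 rotation matrix whose columns are the frame's x, y, z axes.
In Python, from station import sense, cams, job gives the robot as it stands. The module is installed in compiled form; this text tells all that it offers.
- The arm moves only by the shell command python3 -m handwheel 'ROWS'. ROWS is JSON, a list of rows, each a list of 5 numbers: the shift along the tool's x, y, z in cm, then the turn about the tool's z in degrees, then the opening, from 0 (shut) to 1 (fully open). A call has 1 to 10 rows; each row shifts and turns the commanded pose from where the row before left it, along the tool's axes as they then stand; what a row does not reach is not made up. A row lasts 1/8 s, in which the tool goes at most 62.5 mm and 10.7 degrees, less where a joint would pass 70% of its speed; a pose out of reach is approached as far as the arm can. A call with a gripper value outside its range is refused whole. The fingers move at their own pace and stop on an object; the grip force is fixed at half the most. Time passes only in rows, so rows that do not move let the fingers close. It gives the time, the measured TCP pose, the force and the opening at its end, in the units of the state.
- sense(): the state, without advancing time (a new reading comes with each control period).
- cams.capture(name): name is "side" or "top"; returns the picture (400x640x3 uint8, red, green, blue); there is no depth.
- cams.camera_params(name): a dict with "fx", "fy", "cx", "cy" (pixels), "origin" and "rotation" of the camera in the world. Camera axes: x right, y down, z forward; pixel columns grow to the right and rows downward; lengths in m; the calibration is good to about 2 mm. A picture is of the moment at which its call begins. camera_params takes no time and is no camera call.
- job.finish_job(): hands the job in, once; it reports no verdict.
The state is a dict: "time_s": time; "joints": joint angles; "joint_velocities": joint speeds; "effort": joint torques, N m; "tcp_pos": TCP position; "ee_rot": TCP orientation; "wrist_force": force on the tool from outside, world axes, zero at the start; "moment": the same for the moment, N m; "gripper_width": opening from 0.0 (shut) to 1.0 (fully open).
Only numpy, scipy, OpenCV 4.12 (cv2) and the standard library are available. Lean on these libraries where they do the work, as an engineer would, in place of code of your own. Each camera call takes 0.05 s, during which the arm holds its last target. There are 200 camera calls.

## Working session

There is one attempt and no reset: what is moved stays moved. The work goes in short steps, Python scripts to look and compute and a shell command to move; the robot and the scene stay as the last step left them, time stands still between calls to the robot, and variables do not carry over. Pictures are saved under pics/ and viewed, about 8 in all and at most 12, crops included, and the job is handed in when it is done.

```bash
mkdir -p pics; python3 - <<'E'
from station import sense,cams
import cv2
s=sense();print(s['time_s'],s['tcp_pos'],s['ee_rot'],s['gripper_width'],s['wrist_force'])
for n in('side','top'):
    print(n,cams.camera_params(n)); cv2.imwrite(f'pics/{n}0.png',cams.capture(n)[:,:,::-1])
E
```

```text
0.0 [ 0.22807508 -0.58142083  0.29116864] [[-9.31027981e-01 -3.64946695e-01 -8.98967997e-04]
 [-3.64947786e-01  9.31025857e-01  1.99161111e-03]
 [ 1.10130558e-04  2.18232205e-03 -9.99997613e-01]] 1.0004544993584965 [0.80554043 0.81335312 0.07481436]
side {'fx': 502.072172054826, 'fy': 502.072172054826, 'cx': 320.0296493825209, 'cy': 193.08543839066414, 'origin': array([0.13284192, 0.69293563, 0.95766942]), 'rotation': array([[-0.86075452, -0.34626685,  0.3730964 ],
       [-0.50890249,  0.60117083, -0.61612653],
       [-0.01095048, -0.72020338, -0.69367657]])}
top {'fx': 450.95760667828665, 'fy': 450.95760667828665, 'cx': 329.18951178479887, 'cy': 196.98866728452896, 'origin': array([ 0.36183473, -0.02910358,  1.16748708]), 'rotation': array([[-0.08313099, -0.97451983,  0.2083275 ],
       [-0.99653763,  0.08099747, -0.01876621],
       [ 0.00141404, -0.20916625, -0.97787907]])}
```

View pics/top0.png

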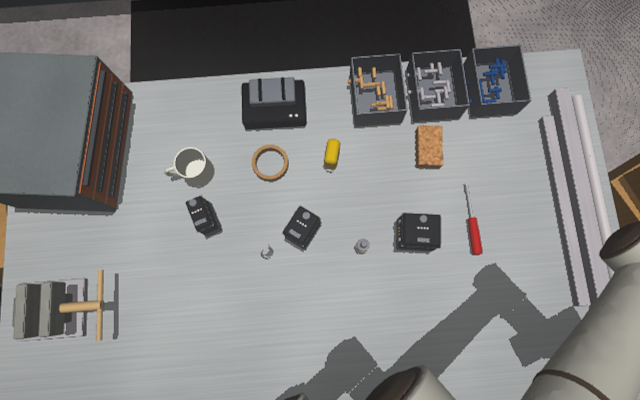

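View pics/side0.png

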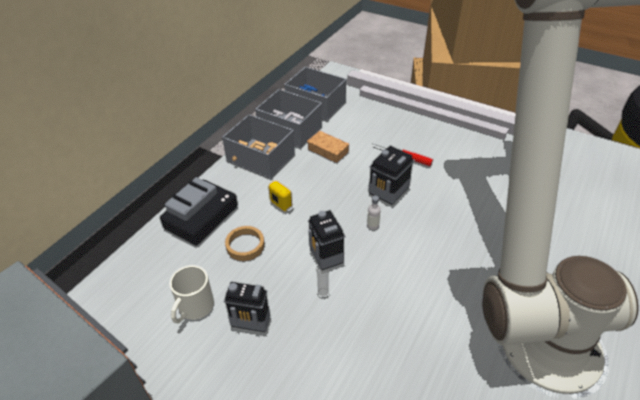

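The top view shows three packs, at (203,215), (302,228) and (418,231). The right one looks thickest. In the side view the packs are at (247,305), (326,238) and (390,172). I'll enlarge the right one in both views.

```bash
python3 - <<'E'
import cv2,numpy as np
t=cv2.imread('pics/top0.png');s=cv2.imread('pics/side0.png')
f=lambda i,x,y,w,h,k:cv2.resize(i[y:y+h,x:x+w],None,fx=k,fy=k,interpolation=cv2.INTER_CUBIC)
a=f(t,385,200,66,66,6);b=f(s,355,135,66,66,6)
c=f(t,180,185,150,66,5)
im=np.zeros((396,792,3),np.uint8);im[:,:396]=a;im[:,396:]=b
cv2.imwrite('pics/crop1.png',im)
E
```

```text
(no output)
```

View pics/crop1.png

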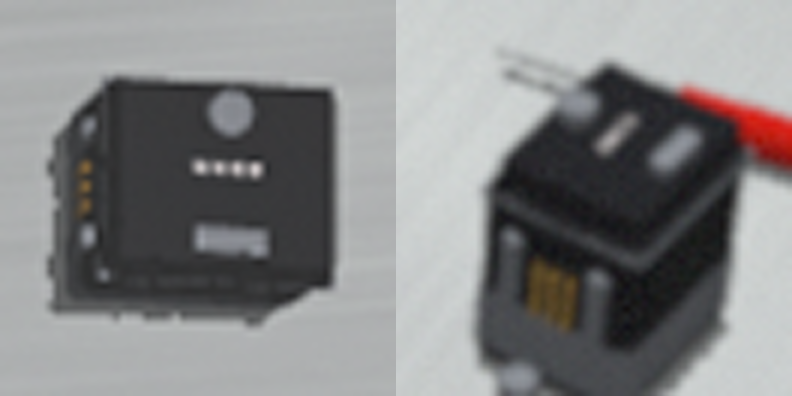

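Right pack, from the crop: in the top view the button is at about (423.4,218.6) and the latch at (423.4,239.9). In the side view the button is at (385.4,152.1) and the latch at (401.6,159.6). The top face is roughly 37 x 32 px, or about 88 x 77 mm, so this is the thick pack.

```bash
cat > h.py <<'E'
import numpy as np
from station import sense,cams
def ray(n,u,v):
    p=cams.camera_params(n);d=p['rotation']@[(u-p['cx'])/p['fx'],(v-p['cy'])/p['fy'],1]
    return np.array(p['origin']),d/np.linalg.norm(d)
def tri(a,b):
    (o1,d1),(o2,d2)=ray('top',*a),ray('side',*b)
    t=np.linalg.lstsq(np.c_[d1,-d2],o2-o1,rcond=None)[0]
    p,q=o1+t[0]*d1,o2+t[1]*d2
    return (p+q)/2,np.linalg.norm(p-q)
def at(n,u,v,z):
    o,d=ray(n,u,v);return o+d*(z-o[2])/d[2]
def px(n,P):
    p=cams.camera_params(n);c=p['rotation'].T@(np.array(P)-p['origin']);return c[0]/c[2]*p['fx']+p['cx'],c[1]/c[2]*p['fy']+p['cy']
E
python3 - <<'E'
from h import *
np.set_printoptions(precision=4,suppress=True)
for a,b in (((423.4,218.6),(385.4,152.1)),((423.4,239.9),(401.6,159.6))):
    print(tri(a,b),at('top',*a,.126),at('side',*b,.126))
for n,a in dict(med=(305,212),slim=(196,202),glue=(362,243),tube=(266,250),sdtip=(465,185),sdend=(476,254)).items(): print(n,at('top',*a,.1 if n[0]!='s' or n=='slim' else .02))
s=sense();print(s['ee_rot'],s['tcp_pos'])
E
```

```text
(array([ 0.5131, -0.2652,  0.1239]), np.float64(0.0024549833365445886)) [ 0.514  -0.2643  0.126 ] [ 0.511  -0.2631  0.126 ]
(array([ 0.4639, -0.2588,  0.1236]), np.float64(0.0016011990708516312)) [ 0.4644 -0.258   0.126 ] [ 0.4621 -0.2562  0.126 ]
med [0.5573 0.0114 0.1   ]
slim [0.6036 0.2718 0.1   ]
glue [ 0.4717 -0.1178  0.1   ]
tube [0.4741 0.1097 0.1   ]
sdtip [ 0.6088 -0.4081  0.02  ]
sdend [ 0.4282 -0.4097  0.02  ]
[[-0.931  -0.365  -0.0008]
 [-0.365   0.931   0.0017]
 [ 0.0001  0.0019 -1.    ]] [ 0.2281 -0.5815  0.2913]
```

Button at about (0.513, -0.264, 0.125), with the pack's x close to world x. I'll shut the fingers and travel high to above the button.

```bash
python3 -m handwheel '[[-2,1,0,0,0],[-4,2,0,0,0],[-5,2.5,0,0,0],[-5,2.5,0,0,0],[-5,2.5,0,0,0],[-5,2.5,0,0,0],[-5,2.5,0,0,0],[-4,2,0,0,0],[-2,1,0,0,0],[-1.1,0.6,0,0,0]]'
python3 -m handwheel '[[0,0,2,0,0],[0,0,2,0,0],[0,0,1,0,0],[0,0,0,0,0],[0,0,0,0,0]]'
python3 - <<'E'
from h import *
import cv2
np.set_printoptions(precision=4,suppress=True)
s=sense();print(s['time_s'],s['tcp_pos'],s['wrist_force'],s['gripper_width']);print(s['ee_rot'])
R=s['ee_rot'];print('tool err cm',R.T@(np.array([.513,-.264,.126])-s['tcp_pos']-.07*R[:,2])*100)
a=cams.capture('top');b=cams.capture('side')
im=np.zeros((396,792,3),np.uint8)
for i,(c,x,y) in enumerate(((a,375,180),(b,337,100))):
    im[:,396*i:396*i+396]=cv2.resize(c[y:y+99,x:x+99,::-1],(396,396),interpolation=cv2.INTER_CUBIC)
cv2.imwrite('pics/c2.png',im)
for n in('top','side'): print(n,px(n,s['tcp_pos']+.07*R[:,2]))
E
```

```text
time_s: 1.35
tcp_pos: [0.5136, -0.2636, 0.2921]
ee_rot: [[-0.93, -0.366, -0.001], [-0.366, 0.93, 0.0], [0.0, 0.0, -1.0]]
wrist_force: [0.0, 0.0, -0.1]
gripper_width: 0.017
time_s: 1.98
tcp_pos: [0.5134, -0.2653, 0.2431]
ee_rot: [[-0.931, -0.365, 0.001], [-0.365, 0.931, -0.001], [-0.001, -0.001, -1.0]]
wrist_force: [0.3, -0.2, 0.1]
gripper_width: 0.008
1.975 [ 0.5134 -0.2653  0.2431] [ 0.3014 -0.2092  0.1324] 0.007504281584246988
[[-0.9311 -0.3648  0.0014]
 [-0.3648  0.9311 -0.0006]
 [-0.0011 -0.0011 -1.    ]]
tool err cm [0.0063 0.1499 4.7092]
top (np.float64(428.1985382204441), np.float64(215.33147826213676))
side (np.float64(386.3227023356926), np.float64(136.90519376068474))
```

View pics/c2.png

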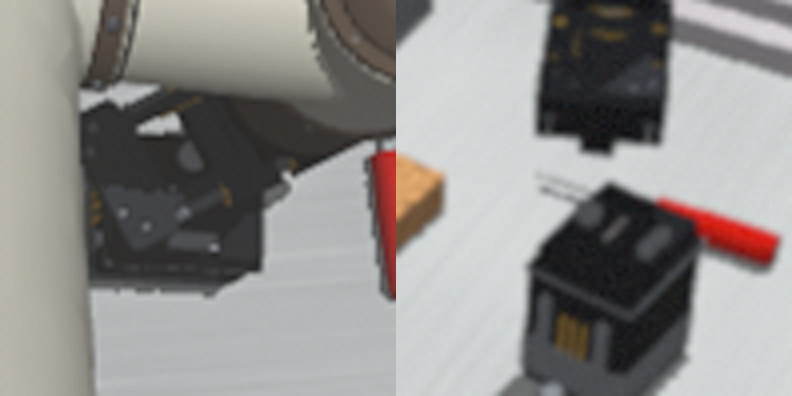

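The side view shows the fingertips at (387,138), against a predicted (386,137), directly over the button at (386,153). I'll descend to just above it.

```bash
python3 -m handwheel '[[0,0.1,1.5,0,0],[0,0,1.5,0,0],[0,0,0.8,0,0],[0,0,0.3,0,0],[0,0,0,0,0],[0,0,0,0,0]]'
python3 - <<'E'
from h import *
import cv2
s=sense();print(s['tcp_pos'],s['wrist_force'])
b=cams.capture('side')
cv2.imwrite('pics/c3.png',cv2.resize(b[115:195,345:425,::-1],(560,560),interpolation=cv2.INTER_CUBIC))
E
```

```text
time_s: 2.82
tcp_pos: [0.5131, -0.264, 0.2017]
ee_rot: [[-0.931, -0.365, 0.001], [-0.365, 0.931, -0.0], [-0.001, -0.001, -1.0]]
wrist_force: [-0.6, 0.1, -0.2]
gripper_width: 0.005
[ 0.5130999  -0.264029    0.20166701] [-0.61834831  0.14522252 -0.1878164 ]
```

View pics/c3.png

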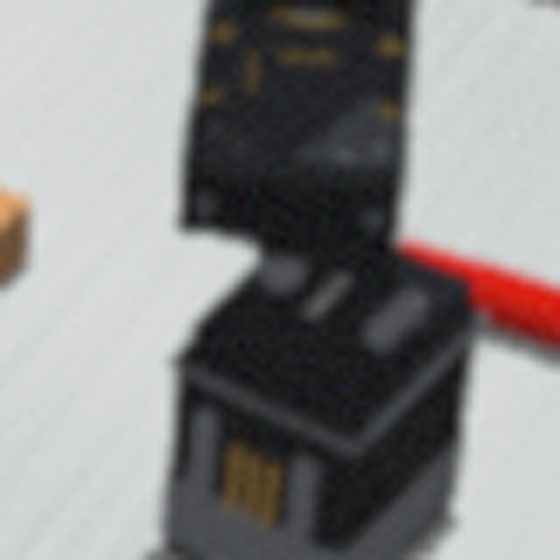

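The fingers are just above the button at crop (283,272), and the latch at (397,320) is clear. I'll feel for contact in small steps.

```bash
python3 -m handwheel '[[0,0,0.3,0,0],[0,0,0.1,0,0],[0,0,0.1,0,0],[0,0,0,0,0]]'; python3 -m handwheel '[[0,0,0.1,0,0],[0,0,0.1,0,0],[0,0,0,0,0]]'
```

```text
time_s: 3.38
tcp_pos: [0.5128, -0.264, 0.1963]
ee_rot: [[-0.931, -0.365, 0.0], [-0.365, 0.931, -0.0], [-0.0, -0.0, -1.0]]
wrist_force: [0.3, 1.0, 0.1]
gripper_width: 0.005
time_s: 3.75
tcp_pos: [0.5129, -0.264, 0.1944]
ee_rot: [[-0.931, -0.365, 0.0], [-0.365, 0.931, -0.0], [-0.0, -0.0, -1.0]]
wrist_force: [-1.0, 0.8, 1.6]
gripper_width: 0.007
```

```bash
python3 -m handwheel '[[0,0,0.1,0,0],[0,0,0.1,0,0],[0,0,0,0,0]]'; python3 -m handwheel '[[0,0,0.1,0,0],[0,0,0,0,0]]'
```

```text
time_s: 4.12
tcp_pos: [0.5129, -0.264, 0.1924]
ee_rot: [[-0.931, -0.365, 0.0], [-0.365, 0.931, -0.0], [-0.0, -0.0, -1.0]]
wrist_force: [-1.1, 0.8, 3.3]
gripper_width: 0.006
time_s: 4.38
tcp_pos: [0.5129, -0.264, 0.1914]
ee_rot: [[-0.931, -0.365, 0.0], [-0.365, 0.931, -0.0], [-0.0, -0.0, -1.0]]
wrist_force: [-1.4, 0.1, 2.9]
gripper_width: 0.004
```

```bash
python3 -m handwheel '[[0,0,0.05,0,0],[0,0,0,0,0],[0,0,0,0,0],[0,0,0,0,0]]'; python3 -m handwheel '[[0,0,0,0,0],[0,0,0,0,0]]';python3 -m handwheel '[[0,0,0,0,0],[0,0,0,0,0]]'; python3 - <<'E'
from h import *
import cv2
F=[]
for i in range(4):
    b=cams.capture('side');F.append(sense()['wrist_force'][2])
print(F)
cv2.imwrite('pics/c4.png',cv2.resize(b[115:195,345:425,::-1],(560,560),interpolation=cv2.INTER_CUBIC))
E
```

```text
time_s: 4.88
tcp_pos: [0.5129, -0.264, 0.1908]
ee_rot: [[-0.931, -0.365, 0.0], [-0.365, 0.931, -0.0], [-0.0, -0.0, -1.0]]
wrist_force: [-0.6, 0.6, 5.0]
gripper_width: 0.004
time_s: 5.12
tcp_pos: [0.5129, -0.264, 0.1908]
ee_rot: [[-0.931, -0.365, 0.0], [-0.365, 0.931, -0.0], [-0.0, -0.0, -1.0]]
wrist_force: [-0.2, 1.5, 4.5]
gripper_width: 0.006
time_s: 5.38
tcp_pos: [0.5129, -0.264, 0.1908]
ee_rot: [[-0.931, -0.365, 0.0], [-0.365, 0.931, -0.0], [-0.0, -0.0, -1.0]]
wrist_force: [-0.2, 0.1, 5.0]
gripper_width: 0.004
[np.float64(4.396704984691052), np.float64(4.333550982516864), np.float64(5.485492638456339), np.float64(3.954277220075811)]
```

View pics/c4.png

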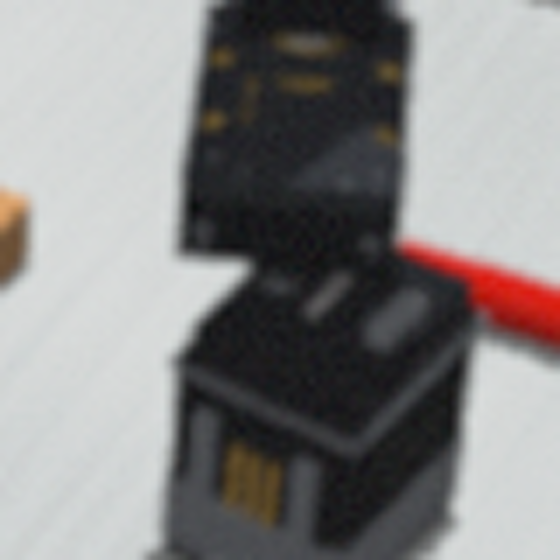

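The button is pressed down almost flush at crop (275,283), the pack hasn't moved and the latch is up. Force averages about 4.6 N, which is roughly 5 mm down. I'll hold a bit longer, then let it come up slowly and move clear.

```bash
python3 -m handwheel '[[0,0,0,0,0],[0,0,0,0,0],[0,0,0,0,0],[0,0,0,0,0],[0,0,0,0,0],[0,0,0,0,0],[0,0,0,0,0],[0,0,0,0,0]]'; python3 -m handwheel '[[0,0,-0.2,0,0],[0,0,-0.3,0,0],[0,0,-0.5,0,0],[0,0,-1,0,0],[0,0,-2,0,0],[0,0,-3,0,0],[0,0,-3,0,0],[0,0,-1,0,0],[0,0,0,0,0],[0,0,0,0,0]]'
python3 -m handwheel '[[2,-1,0,0,0],[4,-2,0,0,0],[5,-2.5,0,0,0],[5,-2.5,0,0,0],[5,-2.5,0,0,0],[4,-2,0,0,0],[2,-1,0,0,0],[0,0,0,0,0],[0,0,0,0,0],[0,0,0,0,0]]'
python3 - <<'E'
from h import *
import cv2
a=cams.capture('top');b=cams.capture('side')
im=np.zeros((396,792,3),np.uint8)
for i,(c,x,y) in enumerate(((a,385,200),(b,355,135))):
    im[:,396*i:396*i+396]=cv2.resize(c[y:y+66,x:x+66,::-1],(396,396),interpolation=cv2.INTER_CUBIC)
cv2.imwrite('pics/c5.png',im)
for n,c in(('top',a),('side',b)):
    d=cv2.absdiff(cv2.imread(f'pics/{n}0.png'),np.ascontiguousarray(c[:,:,::-1])).max(2)>60
    k,_,st,_=cv2.connectedComponentsWithStats(d.astype(np.uint8));print(n,[list(map(int,r)) for r in st[1:] if r[4]>15])
E
```

```text
time_s: 6.58
tcp_pos: [0.5129, -0.264, 0.1908]
ee_rot: [[-0.931, -0.365, 0.0], [-0.365, 0.931, -0.0], [-0.0, -0.0, -1.0]]
wrist_force: [-0.5, 0.4, 5.1]
gripper_width: 0.001
time_s: 7.82
tcp_pos: [0.5122, -0.2637, 0.2992]
ee_rot: [[-0.931, -0.365, -0.003], [-0.365, 0.931, 0.001], [0.002, 0.002, -1.0]]
wrist_force: [-0.3, -0.8, -0.1]
gripper_width: 0.002
time_s: 9.07
tcp_pos: [0.3111, -0.4877, 0.3006]
ee_rot: [[-0.931, -0.366, -0.0], [-0.366, 0.931, 0.0], [0.0, 0.0, -1.0]]
wrist_force: [0.3, 0.5, 0.1]
gripper_width: 0.0
top [[512, 186, 40, 105, 1570], [509, 188, 101, 212, 4993], [570, 198, 21, 77, 543], [599, 231, 19, 29, 263], [623, 238, 12, 16, 86], [370, 246, 108, 154, 8050], [608, 255, 32, 30, 524], [592, 261, 18, 37, 304], [479, 263, 32, 26, 440], [576, 278, 15, 42, 336], [596, 300, 44, 32, 821], [452, 314, 78, 86, 1654], [329, 337, 39, 37, 817], [293, 347, 35, 38, 721], [521, 391, 17, 9, 92], [338, 392, 15, 8, 66]]
side [[541, 4, 12, 7, 43], [572, 13, 17, 12, 83], [487, 26, 38, 72, 1478], [532, 28, 47, 11, 396], [577, 37, 10, 25, 165], [567, 110, 11, 19, 152], [515, 114, 4, 11, 41], [549, 130, 25, 142, 769], [464, 136, 54, 123, 2389], [467, 149, 25, 10, 178], [444, 159, 25, 13, 240], [409, 172, 85, 96, 3022], [487, 176, 11, 17, 102], [448, 269, 48, 42, 830], [498, 281, 56, 31, 725], [516, 282, 30, 10, 129], [489, 291, 15, 8, 55], [554, 293, 14, 45, 255], [442, 299, 30, 41, 759], [565, 299, 11, 15, 38], [504, 303, 18, 53, 506], [605, 302, 34, 29, 222], [526, 334, 32, 14, 182], [469, 345, 4, 8, 20], [585, 362, 19, 9, 107], [534, 374, 24, 10, 120], [485, 381, 57, 19, 520]]
```

View pics/c5.png

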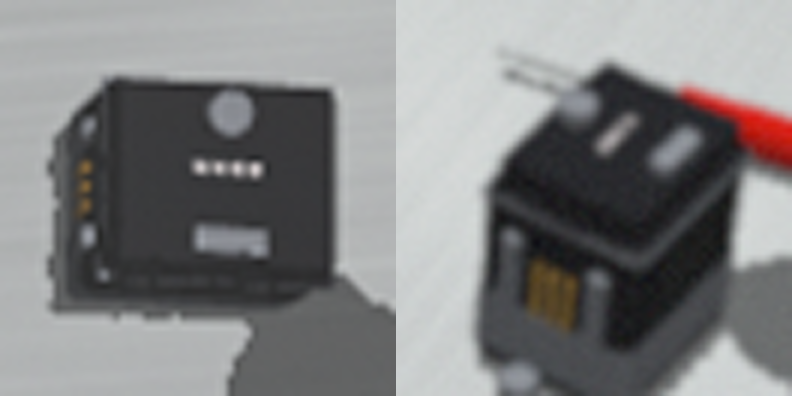

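The pack, button (231,112) and latch (231,240) appear exactly as at the start. The only image changes are the arm and its shadow, so I'm handing in.

```bash
python3 -c "
from station import job
print(job.finish_job())"
```

```text
the job is handed in; nothing more can be done
None
```

I pressed the thickest pack's gauge button with the shut fingertips and held it for about 2.4 s, to an estimated 5 mm at about 4.6 N. I then released it slowly, moved clear and handed the job in at about 9 s.

- **Position:** Two-view triangulation put the button top at about (0.513, -0.264, 0.124). The height was about 2 mm below the stated 126 mm, and the two rays missed each other by 2.5 mm, both within calibration error. First contact came between 0.124 and 0.126 m.
- **Press:** Single wrist-force readings during the hold scattered between 4.0 and 5.5 N, well under the 20 N limit. I had no direct reading of the button's travel. The 5 mm comes from the fingertip height, and the force and the picture agree with it.
- **Last checks:** The final pictures show the button and latch up and the thick pack where it started. Comparing the first and last pictures, the large differences were around the arm and its shadow, with none at the other packs or the bystanders I could see. The wrist force was back to about zero. No check failed, but the hand-in itself gives no verdict.

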